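# Hold the long drip-hanger rod in the two-collar clamp

### The arm

A 7-joint arm with a two-finger parallel gripper is mounted at the origin on a cart in front of the work surface, level with it; the furniture and walls round the work are solid. World frame = base frame: x ahead of the robot, y to its left, z up, the work surface at z = 0. Lengths are in m, angles in rad, forces in N, time in s.
With the tool pointing down it reaches from about 0.4 to 0.9 m from the base axis. Payload 5.5 kg.
Tool frame: the origin (TCP) lies midway between the tips of the shut fingers; the grasp point (between the pads) lies ctrl.pinch_z behind it (ctrl.pinch_z is the distance from the TCP to the grasp point, in m); z points along the fingers, y is the line along which they close (so a half turn about z gives the same grasp; the last joint's range is limited). The gripper opens to 85 mm and grips with 20 to 120 N. Pads are 22 mm wide; open, the fingers measure 114 mm over their backs; the gripper's body (76 mm by 85 mm) begins 54 mm behind the grasp point. The pads swing forward as they close: fully open they stand 13 mm farther back than shut.
Start: joints at [-1.073, 0.501, -0.427, 1.55, 0.221, 1.138, -0.21], TCP at [0.151, 0.632, 0.231] pointing down, gripper open.
Joint ranges: [-2.88, 2.88], [-0.31, 2.03], [-1.54, 1.56], [0.2, 2.42], [-1.41, 4.55], [0.19, 2.02], [-2.57, 2.57]. Speed limits (rad/s): [2.57, 2.57, 3.14, 3.14, 3.14, 3.14, 3.14].

### API

Orientations are given as a rotation vector (axis times angle).
In Python, from bench import readout, read_camera, order, ctrl gives the robot as it stands. The module is installed in compiled form; this text tells all that it offers.
- The arm moves only by the tool send_rows, never from a script. Its argument "steps" is a list that holds one entry, the list of rows, each a list of 7 numbers: the shift along the tool's x, y, z in mm, then the turn, a rotation vector about the tool's x, y, z in degrees, then the closure, from 0 (fully open) to 1 (shut). A call has exactly 8 rows; each row shifts and turns the commanded pose from where the row before left it, along the tool's axes as they then stand; what a row does not reach is not made up. A row lasts 1/12 s, in which the tool goes at most 41.7 mm and 7.16 degrees, less where a joint would pass 70% of its speed; a pose out of reach is approached as far as the arm can. A call is refused whole if a number of a shift passes 41.7 or a number of a turn 7.16, either way. A call with a gripper value outside its range is refused whole. The fingers move at their own pace and stop on an object; "force" is the grip in N (left out, the last holds). Time passes only in rows, so rows that do not move let the fingers close, or fill a call up. It gives the time, the measured TCP pose, the force, the opening and the grip force at its end, in the units of the state.
- readout.state(): the state, without advancing time (a new reading comes with each control period).
- read_camera(name): name is "scene" or "top" or "wrist"; returns a dict with "frame" (480x640x3 uint8, red, green, blue), "vfov" (degrees; the focal length in pixels is half the picture's height over the tangent of half this angle, whatever the lens; pixels are square), "cx", "cy" (the principal point, pixels), "k1" (the pictures are not rectified: a ray, as slopes to the right and down, at radius r is drawn at 1 + k1 r^2 times it, then the intrinsics apply), "rvec" (rotation vector, rad) and "tvec" (3), from world to camera coordinates, as OpenCV has them; the wrist camera has in their place "mount" (4x4, takes a point from camera to tool coordinates, whose origin is the TCP and whose axes are the flange's). Camera axes: x right, y down, z forward; pixel columns grow to the right and rows downward; lengths in m; the calibration is good to about 2 mm. A picture is of the moment at which its call begins: read the wrist's pose just before it. There is no depth.
- order.close_job(): hands the job in; it is judged then, once.
The state is a dict: "time_s": time; "qpos": joint angles; "joint_velocities": joint speeds; "joint_torque": joint torques, N m; "ee_pos": TCP position; "eef_rot": TCP orientation; "contact_force": force on the tool from outside, world axes, zero at the start; "wrist_torque": the same for the moment, N m; "opening": finger opening in m; "gripper_force": force on a finger pad.
Only numpy, scipy, OpenCV 4.12 (cv2) and the standard library are available. Lean on these libraries where they do the work, as an engineer would, in place of code of your own. Each camera call takes 0.05 s, during which the arm holds its last target. There are 200 camera calls.

### The job

Take the long drip-hanger rod out of its holder and thread it straight down, tip first, through the upper and then the lower collar of the clamp, until its tip is about midway between the lower collar and the clamp's base plate. Finish while holding it still and upright there, clear of the base plate and without straining it sideways, so that I can tighten the thumbscrews: do not let go. Leave the short rod in its holder and the vials and spray bottle where they stand.

Things in the scene. Friction and masses are not known exactly. Their poses are not given: they have to be found in the camera images.
- long_rod: Long drip-hanger rod, loose, 0.1 to 0.25 kg, upright in its holder: steel stem 12 mm in diameter, 150 mm long with a 5 mm tapered tip, below a grey grip block 18 (x) x 26 (y) x 46 mm high. Any turn about z. Its grip's underside stands 164 mm above the trolley top at the start (short rod: 79 mm). Origin at the tip's centre, z up the stem
- rod_tip (a point): The lower end of the long rod's stem, on its axis
- rod_grip (a point): Centre of the long rod's grip, on its axis, 173 mm above the tip. Grip it across its 18 mm thickness (fingers on the +-x faces): two small hooks stand out along +-y from the bottom of the grip, to 34 mm from the axis and 20 mm above the grip's underside
- long_holder: Fixed grey plastic holder of the long rod: block 44 x 44 x 66 mm with low feet (82 mm long along x) and a 14 mm round hole 52 mm deep in the top, whose floor, 14 mm above the trolley top, carries the rod's tip: raise the rod more than 52 mm to free it. Origin at the centre of the underside
- short_holder: Fixed holder of the short rod, identical to the other. Origin at the centre of the underside
- short_rod: The short rod, loose, to be left alone: the same as the long one but with a stem of 65 mm (111 mm in all), its top 125 mm above the trolley top. Origin at the centre of its tip
- clamp: Fixed clamp: two aluminium collars one above the other, 105 to 125 and 40 to 60 mm above the trolley top, blocks 40 x 40 mm with one upright 15 mm bore, mouths chamfered 2 mm, black thumbscrews at -y; column behind (+x), 133 mm high; base plate 105 x 84 mm, its top at 8 mm. Origin on the bore axis at the underside. It and the holders change places between starts
- upper_collar (a point): Centre of the upper collar's mouth, on the bore axis at its top face, 125 mm above the trolley top
- lower_collar (a point): Centre of the lower collar's underside, on the bore axis, 40 mm above the trolley top
- vial_grey_cap: Bystander: small clear vial with a grey cap, 25 mm in diameter, 56 mm high, near the back of the work. Origin under its centre
- vial_brown: Bystander: small brown vial, 21 mm in diameter, 48 mm high. Origin under its centre
- spray_bottle: Bystander: white spray bottle, 41 mm in diameter, 196 mm high, at the left. Origin under its centre
Not all that is in view belongs to the job. What is shaped like the long_rod but pink is not meant.

How it is judged:
On the way, in this order (a step that is already met when the one before it is completed fails the run):
1. the long rod is held with its tip clear above its holder (contact force between the fingers and long_rod above 2 N and z of rod_tip in the frame of long_holder above 0.068 m), for 0.1 s.
2. the rod's tip has come down through the upper collar and is still above the lower one (contact force between the fingers and long_rod above 2 N and z of rod_tip in the frame of clamp between 0.056 and 0.104 m and horizontal distance between rod_tip and upper_collar below 0.01 m), for 0.05 s.
At the end, for the whole second after the job is handed in: Fingers hold the long rod (over 2 N) through both collars: tip within 5 mm of the bore axis, 4 to 29 mm below the lower collar, 3 mm or more above the base plate, upright within 0.08 rad, at rest, under 15 N on the clamp. Short rod within 20 mm, vials and spray within 30 mm of their starts (contact force between the fingers and long_rod above 2 N and z of rod_tip in the frame of clamp between 0.011 and 0.036 m and horizontal distance between rod_tip and lower_collar below 0.005 m and angle between long_rod's own z axis and vertical below 0.08 rad and contact force between long_rod and clamp below 15 N and linear speed of long_rod below 0.01 m/s and distance of short_rod from where it was at the start of the episode below 0.02 m and distance of each of vial_grey_cap, vial_brown, spray_bottle from where it was at the start of the episode below 0.03 m); the arm keeps its last pose, push and grip.
It fails at once if the short rod is taken out or disturbed (distance of short_rod from where it was at the start of the episode above 0.02 m).
It fails at once if a vial or the spray bottle is shoved away or knocked over (distance of any of vial_grey_cap, vial_brown, spray_bottle from where it was at the start of the episode above 0.03 m or angle between any of vial_grey_cap, vial_brown, spray_bottle's own z axis and vertical above 0.5 rad).
It also fails if it takes over 51 s, if anything falls off the work surface, if the arm or the gripper's body presses on something with over 40 N, if the wrist force passes 120 N, or if a joint passes its speed limit or range.

## Working session

There is one attempt and no reset: what is moved stays moved. The work goes in short steps, Python scripts to look and compute and a tool call to move; the robot and the scene stay as the last step left them, time stands still between calls to the robot, and variables do not carry over. Pictures are saved under pics/ and viewed, at most 10 in all, crops included, and the job is handed in when it is done.

Besides the shell and the picture viewer there is one more tool, called after "Emit:" in YAML: its name, and indented under it one key for each argument. send_rows: Moves the arm, as the interface text tells. Its arguments: {"type":"object","properties":{"steps":{"type":"array"},"force":{"type":"number"}},"required":["steps"]}

```bash
mkdir -p pics; cat > h.py <<'E'
import numpy as np, cv2
from scipy.spatial.transform import Rotation as R
from bench import readout, read_camera, order, ctrl
def K(c):
    f=240/np.tan(np.radians(c["vfov"])/2); return f
def ray(c,u,v,T=None):
    f=K(c); d=np.array([(u-c["cx"])/f,(v-c["cy"])/f]); p=d.copy()
    for _ in range(30): p=d/(1+c["k1"]*(p@p))
    r=np.array([p[0],p[1],1.])
    if "rvec" in c:
        M=cv2.Rodrigues(np.array(c["rvec"],float))[0]; return -M.T@np.array(c["tvec"]), M.T@r
    return T[:3,3],T[:3,:3]@r
def atz(c,u,v,z,T=None):
    o,d=ray(c,u,v,T); return o+d*(z-o[2])/d[2]
def proj(c,P):
    P=np.atleast_2d(P); M=cv2.Rodrigues(np.array(c["rvec"],float))[0]
    q=P@M.T+np.array(c["tvec"]); q=q[:,:2]/q[:,2:]; q=q*(1+c["k1"]*(q**2).sum(1,keepdims=True))
    return q*K(c)+[c["cx"],c["cy"]]
E
python3 - <<'E'
from h import *
s=readout.state(); print(s, ctrl.pinch_z)
import pickle
for n in ("scene","top","wrist"):
    c=read_camera(n); cv2.imwrite(f"pics/{n}0.png",c["frame"][:,:,::-1]); 
    pickle.dump(c,open(n+"0.pkl","wb"))
    print(n,{k:v for k,v in c.items() if k!="frame"})
    if "rvec" in c: print(ray(c,320,240))
E
```

```text
{'time_s': 0.0, 'qpos': array([-1.07279595,  0.50182924, -0.42676779,  1.55145235,  0.22079634,
        1.13827262, -0.21028551]), 'joint_velocities': array([ 0.00178447, -0.00061802,  0.0004653 ,  0.00025078,  0.00199697,
       -0.00075627, -0.00165369]), 'joint_torque': array([-3.54231179e-04, -5.69526851e+01, -5.81669435e+00, -2.80943084e+01,
        1.06996400e-02,  1.17763810e-02,  5.04592805e-06]), 'ee_pos': array([0.15111736, 0.63148623, 0.23026795]), 'eef_rot': array([-3.67869248e-01, -3.11969466e+00,  2.96581111e-03]), 'contact_force': array([-0.53832125, -0.41241309,  0.12614171]), 'wrist_torque': array([ 0.0016961 , -0.00535558, -0.02531495]), 'gripper_force': 0.0, 'opening': 0.08515916149398634} 0.0187
scene {'vfov': 43.56558008641369, 'cx': 325.800075493442, 'cy': 236.70716385395275, 'k1': 0.015995960995559385, 'rvec': array([ 2.21760393, -0.48418567,  0.24108785]), 'tvec': array([-0.46754091,  0.27172573,  1.08086262])}
(array([ 0.13802992, -0.79445622,  0.90026687]), array([ 0.32005852,  0.69946182, -0.63909235]))
top {'vfov': 55.717811197511764, 'cx': 318.3311189766284, 'cy': 240.26091859730425, 'k1': -0.08724514525511955, 'rvec': array([ 2.16507264, -2.19372088,  0.14511036]), 'tvec': array([0.05493177, 0.54842559, 0.99724018])}
(array([0.44066147, 0.07598476, 1.04800758]), array([ 0.1062403 , -0.03123887, -0.99385661]))
wrist {'vfov': 60.58045854292238, 'cx': 314.24812767465784, 'cy': 242.09348561603173, 'k1': -0.09752625360176734, 'mount': array([[ 1.82084194e-04, -9.63943767e-01, -2.66105959e-01,
         6.70250136e-02],
       [ 9.99999502e-01,  4.36605001e-04, -8.97306345e-04,
        -2.11142404e-04],
       [ 9.81136051e-04, -2.66105664e-01,  9.63943366e-01,
        -1.41856970e-01],
       [ 0.00000000e+00,  0.00000000e+00,  0.00000000e+00,
         1.00000000e+00]])}
```

View pics/scene0.png

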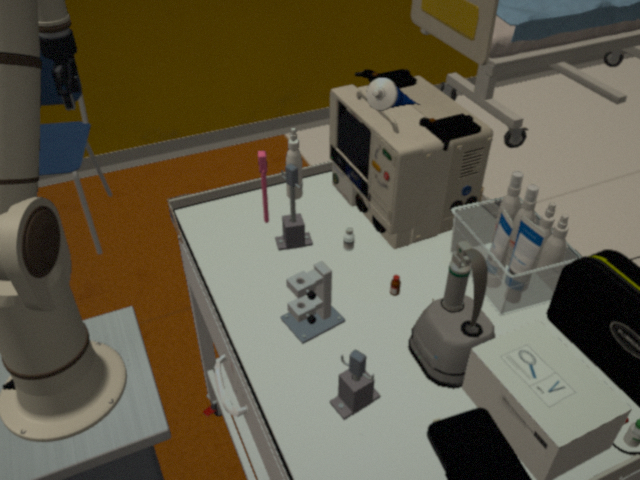

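View pics/top0.png

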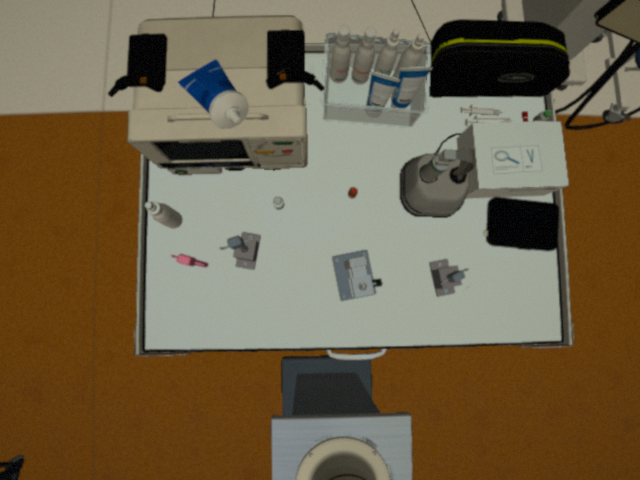

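```bash
python3 - <<'E'
import cv2,numpy as np
t=cv2.imread("pics/top0.png"); s=cv2.imread("pics/scene0.png")
def cr(im,x,y,w,h,k): return cv2.resize(im[y:y+h,x:x+w],(w*k,h*k),interpolation=cv2.INTER_CUBIC)
a=cr(t,205,220,65,60,6); b=cr(t,325,240,65,60,6)
c=cr(s,270,120,65,140,4)[:,:]; d=cr(s,275,255,75,90,6)
cv2.imwrite("pics/c1.png",np.hstack([a,b]))
o=np.zeros((560,720,3),np.uint8); o[:560,:260]=c; o[:540,265:715]=d
cv2.imwrite("pics/c2.png",o)
E
```

```text
(no output)
```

View pics/c1.png

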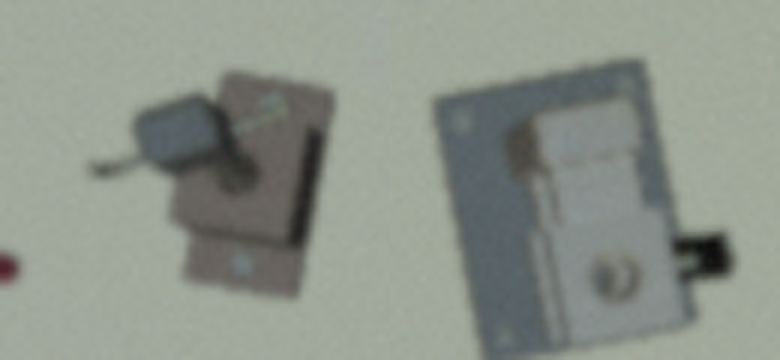

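View pics/c2.png

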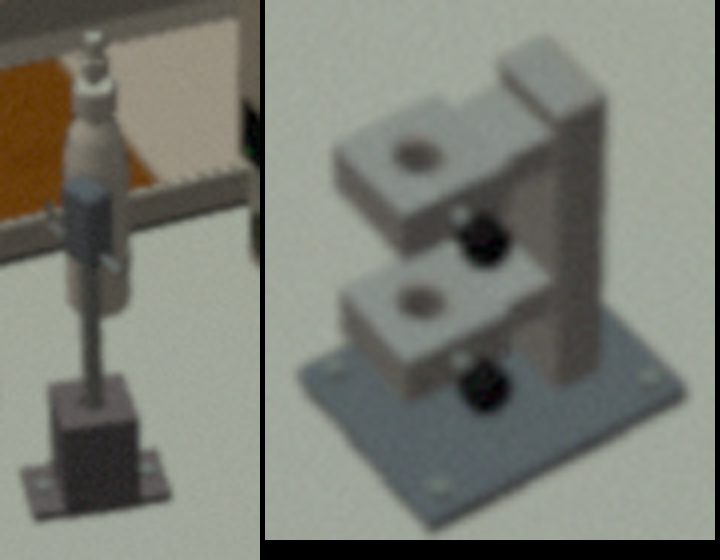

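```bash
python3 - <<'E'
from h import *
import pickle
T=pickle.load(open("top0.pkl","rb"));S=pickle.load(open("scene0.pkl","rb"))
def p(c,x,y,k,ox,oy,z): return atz(c,(x+.5)/k-.5+ox,(y+.5)/k-.5+oy,z).round(4)
print("stem at holder top",p(T,238,180,6,205,220,.066),"scene",p(S,93,403,4,270,120,.066))
h1=p(T,97,168,6,205,220,.184);h2=p(T,285,105,6,205,220,.184);print("hooks top",h1,h2,(h1+h2)/2,np.linalg.norm(h1-h2),np.degrees(np.arctan2(*(h1-h2)[1::-1])))
h1=p(S,50,208,4,270,120,.184);h2=p(S,112,264,4,270,120,.184);print("hooks sc",h1,h2,(h1+h2)/2,np.linalg.norm(h1-h2),np.degrees(np.arctan2(*(h1-h2)[1::-1])))
print("griptop",p(T,180,130,6,205,220,.210),p(S,88,185,4,270,120,.210))
print("mouth",p(T,225,275,6,325,240,.125),p(S,153,155,6,275,255,.125))
print("lower mouth",p(S,156,301,6,275,255,.060))
for q in [(435-390,98),(642-390,60),(695-390,320)]: print("plate",p(T,*q,6,325,240,.008))
for q in [(225,70),(335,95),(298,298),(185,280)]: print("feet",p(T,*q,6,205,220,.006))
print("vials",atz(T,279,203,.05),atz(T,353,192,.048),"spray",atz(T,150,207,.19),atz(T,176,222,0.03), "pink",atz(T,178,258,.2),atz(T,207,265,0.0), atz(S,267,220,0),"short",atz(T,462,275,.12))
E
```

```text
stem at holder top [0.5267 0.2096 0.066 ] scene [0.5287 0.207  0.066 ]
hooks top [0.5207 0.2385 0.184 ] [0.5402 0.1786 0.184 ] [0.53045 0.20855 0.184  ] 0.0629941267103529 108.03227427146902
hooks sc [0.5178 0.2336 0.184 ] [0.5278 0.1709 0.184 ] [0.5228  0.20225 0.184  ] 0.06349244049491247 99.06176269386974
griptop [0.5298 0.208  0.21  ] [0.5305 0.2086 0.21  ]
mouth [ 0.4455 -0.0372  0.125 ] [ 0.4435 -0.0382  0.125 ]
lower mouth [ 0.4434 -0.0379  0.06  ]
plate [0.5147 0.0161 0.008 ]
plate [ 0.5283 -0.0639  0.008 ]
plate [ 0.4285 -0.0818  0.008 ]
feet [0.5745 0.2229 0.006 ]
feet [0.5643 0.1806 0.006 ]
feet [0.4865 0.1948 0.006 ]
feet [0.4938 0.238  0.006 ]
vials [0.63133197 0.13477028 0.05      ] [ 0.65524837 -0.0313182   0.048     ] spray [0.59999656 0.37485352 0.19      ] [0.59434688 0.36985346 0.03      ] pink [0.50054994 0.31572065 0.2       ] [0.49776536 0.30461773 0.        ] [5.02580668e-01 3.13506744e-01 1.11022302e-16] short [ 0.46334025 -0.24702452  0.12      ]
```

```bash
cat >> h.py <<'E'
def plan(wps, yawy=None, grip=0.0):
    """wps: list of (pos, tool-y heading deg or None, nrows); tool pointing down exactly at end. prints rows"""
    s=readout.state(); p=s["ee_pos"].copy(); M=R.from_rotvec(s["eef_rot"]); rows=[]
    for q,h,n in wps:
        q=np.array(q,float)
        if h is None: G=M
        else:
            a=np.radians(h); y=np.array([np.cos(a),np.sin(a),0]); z=np.array([0,0,-1.]); G=R.from_matrix(np.c_[np.cross(y,z),y,z])
        for i in range(n):
            k=n-i
            d=M.inv().apply((q-p)/k).round(1 if np.linalg.norm(q-p)/k*1e3<5 else 1) if 0 else np.round(M.inv().apply((q-p)/k)*1e3,1)
            t=np.round(np.degrees((M.inv()*G).as_rotvec())/k,2)
            rows.append([*d.tolist(),*t.tolist(),grip]); p=p+M.apply(d/1e3); M=M*R.from_rotvec(np.radians(t))
    for i in range(0,len(rows),8):
        print([[float(f"{v:g}")+0 for v in r] for r in rows[i:i+8]])
E
python3 - <<'E'
from h import *
print(R.from_rotvec(readout.state()["eef_rot"]).as_matrix().round(3))
plan([((.15,.63,.33),None,4),((.529,.208,.33),14,20)])
E
```

```text
[[-0.973  0.233 -0.   ]
 [ 0.233  0.973 -0.001]
 [ 0.    -0.001 -1.   ]]
[[0.2, -0.5, -24.9, 0.0, 0.0, 0.0, 0.0], [0.2, -0.5, -24.9, 0.0, 0.0, 0.0, 0.0], [0.2, -0.5, -24.9, 0.0, 0.0, 0.0, 0.0], [0.1, -0.5, -24.8, 0.0, 0.0, 0.0, 0.0], [-23.3, -16.1, 0.0, 0.0, 0.0, 3.13, 0.0], [-24.2, -14.8, 0.0, 0.0, 0.0, 3.13, 0.0], [-25.0, -13.5, 0.0, 0.0, 0.0, 3.13, 0.0], [-25.7, -12.1, 0.0, 0.0, 0.0, 3.13, 0.0]]
[[-26.3, -10.7, 0.0, 0.0, 0.0, 3.13, 0.0], [-26.8, -9.2, 0.0, 0.0, 0.0, 3.13, 0.0], [-27.3, -7.7, 0.0, 0.0, 0.0, 3.13, 0.0], [-27.7, -6.2, 0.0, -0.01, 0.0, 3.13, 0.0], [-28.0, -4.7, 0.0, 0.0, 0.0, 3.13, 0.0], [-28.2, -3.2, 0.0, -0.01, 0.0, 3.13, 0.0], [-28.3, -1.7, 0.0, 0.0, 0.01, 3.13, 0.0], [-28.3, -0.1, 0.0, 0.0, 0.0, 3.12, 0.0]]
[[-28.3, 1.4, 0.0, -0.01, 0.01, 3.13, 0.0], [-28.2, 3.0, 0.0, 0.0, 0.0, 3.12, 0.0], [-28.0, 4.5, 0.1, -0.01, 0.01, 3.13, 0.0], [-27.7, 6.0, 0.0, 0.0, 0.0, 3.12, 0.0], [-27.3, 7.5, 0.1, -0.01, 0.01, 3.13, 0.0], [-26.9, 9.0, 0.0, 0.0, 0.0, 3.12, 0.0], [-26.3, 10.5, 0.1, -0.01, 0.01, 3.13, 0.0], [-25.8, 11.9, 0.0, 0.0, 0.0, 3.12, 0.0]]
```

Emit:
send_rows:
  steps:
    - [[0, 0, -25, 0, 0, 0, 0], [0, 0, -25, 0, 0, 0, 0], [0, 0, -25, 0, 0, 0, 0], [0, 0, -25, 0, 0, 0, 0], [-23, -16, 0, 0, 0, 3.1, 0], [-24, -15, 0, 0, 0, 3.1, 0], [-25, -13.5, 0, 0, 0, 3.1, 0], [-26, -12, 0, 0, 0, 3.1, 0]]

```text
time_s: 0.82
ee_pos: [0.2274, 0.5467, 0.3311]
eef_rot: [-0.706, -3.061, 0.001]
contact_force: [0.1, 0.0, 1.2]
opening: 0.0856
gripper_force: 0.0
```

Emit:
send_rows:
  steps:
    - [[-26, -11, 0, 0, 0, 3.1, 0], [-27, -9, 0, 0, 0, 3.1, 0], [-27, -8, 0, 0, 0, 3.1, 0], [-28, -6, 0, 0, 0, 3.1, 0], [-28, -5, 0, 0, 0, 3.1, 0], [-28, -3, 0, 0, 0, 3.1, 0], [-28, -2, 0, 0, 0, 3.1, 0], [-28, 0, 0, 0, 0, 3.1, 0]]

```text
time_s: 1.48
ee_pos: [0.3789, 0.3784, 0.3311]
eef_rot: [-1.348, -2.838, 0.001]
contact_force: [0.4, 1.0, 0.6]
opening: 0.0854
gripper_force: 0.0
```

```bash
python3 - <<'E'
from h import *
s=readout.state(); print(s["time_s"],s["ee_pos"],s["qpos"].round(2))
plan([((.529,.208,.33),14,8)])
E
```

```text
1.4833 [0.37886801 0.37841083 0.33112918] [-0.66  0.19 -0.21  1.72  0.04  1.24 -0.19]
[[-28.4, 1.1, 0.1, 0.0, 0.0, 3.15, 0.0], [-28.3, 2.6, 0.1, 0.0, 0.0, 3.15, 0.0], [-28.1, 4.2, 0.2, 0.0, 0.0, 3.15, 0.0], [-27.8, 5.7, 0.1, 0.0, 0.0, 3.15, 0.0], [-27.4, 7.2, 0.2, 0.0, 0.0, 3.15, 0.0], [-27.0, 8.8, 0.1, -0.01, 0.0, 3.15, 0.0], [-26.5, 10.2, 0.2, 0.0, 0.01, 3.15, 0.0], [-25.9, 11.7, 0.1, -0.01, 0.0, 3.15, 0.0]]
```

Emit:
send_rows:
  steps:
    - [[-28.4, 1, 0, 0, 0, 3.15, 0], [-28.3, 2.6, 0, 0, 0, 3.15, 0], [-28.1, 4.2, 0, 0, 0, 3.15, 0], [-27.8, 5.7, 0, 0, 0, 3.15, 0], [-27.4, 7.2, 0, 0, 0, 3.15, 0], [-27, 8.8, 0, 0, 0, 3.15, 0], [-26.5, 10.2, 0, 0, 0, 3.15, 0], [-26, 11.7, 0, 0, 0, 3.15, 0]]

```text
time_s: 2.15
ee_pos: [0.5294, 0.2083, 0.331]
eef_rot: [-1.934, -2.475, 0.001]
contact_force: [1.0, 0.6, -0.3]
opening: 0.0855
gripper_force: 0.0
```

```bash
cat >> h.py <<'E'
def wrist(name):
    s=readout.state(); c=read_camera("wrist"); M=np.eye(4); M[:3,:3]=R.from_rotvec(s["eef_rot"]).as_matrix(); M[:3,3]=s["ee_pos"]
    import pickle; T=M@c["mount"]; pickle.dump((c,T,s),open(name+".pkl","wb")); cv2.imwrite(f"pics/{name}.png",c["frame"][:,:,::-1]); return c,T,s
def wproj(c,T,P):
    q=(np.linalg.inv(T)@np.r_[P,1])[:3]; q=q[:2]/q[2]; q=q*(1+c["k1"]*(q@q)); return q*K(c)+[c["cx"],c["cy"]]
E
python3 - <<'E'
from h import *
c,T,s=wrist("w1"); print(s["ee_pos"],s["eef_rot"],s["qpos"].round(2)); print(wproj(c,T,[.529,.208,.21]),wproj(c,T,[.529,.208,.066]))
E
```

```text
[0.52938352 0.20834001 0.33104221] [-1.93399715e+00 -2.47538220e+00  6.98886279e-04] [-0.42  0.24 -0.01  1.65  0.    1.25 -0.18]
[313.55374274 233.93127867] [313.95804107 198.20370472]
```

View pics/w1.png

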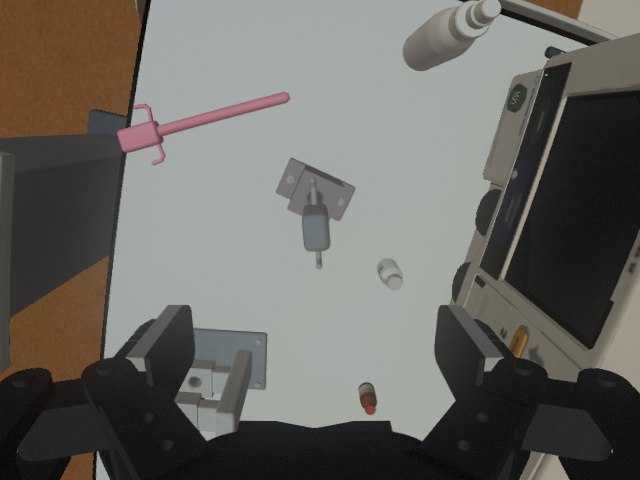

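```bash
python3 - <<'E'
from h import *
import pickle
c,T,s=pickle.load(open("w1.pkl","rb"))
h1=atz(c,312,181,.184,T);h2=atz(c,319,265,.184,T);print(h1,h2,(h1+h2)/2,np.linalg.norm(h1-h2),np.degrees(np.arctan2(*(h1-h2)[1::-1])))
print("mouth",atz(c,195,382,.125,T))
im=cv2.imread("pics/w1.png")[165:285,265:365]; cv2.imwrite("pics/w1c.png",cv2.resize(im,None,fx=5,fy=5,interpolation=cv2.INTER_CUBIC))
E
```

```text
[0.52020489 0.23849652 0.184     ] [0.54019763 0.17944116 0.184     ] [0.53020126 0.20896884 0.184     ] 0.06234777498353597 108.70314000448369
mouth [0.45643189 0.01123321 0.125     ]
```

View pics/w1c.png

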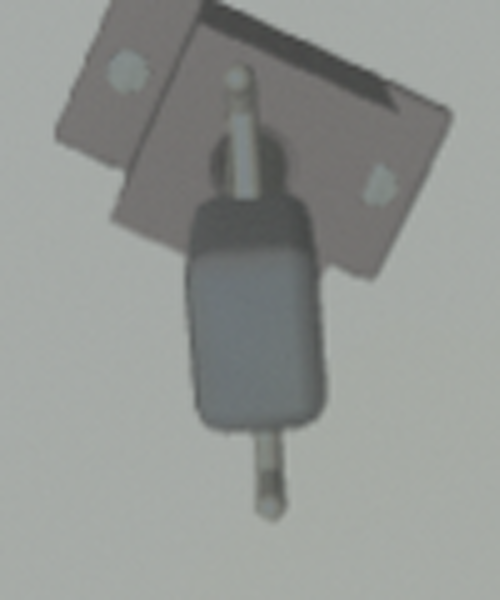

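```bash
python3 - <<'E'
from h import *
import pickle
c,T,s=pickle.load(open("w1.pkl","rb"))
print(atz(c,316.2,231.6,.21,T), wproj(c,T,[.445,-.037,.125]))
plan([((.530,.2085,.28),18.3,4),((.530,.2085,.168),18.3,8)])
E
```

```text
[0.53030939 0.20996238 0.21      ] [177.5635121  417.66871306]
[[1.9, -0.5, 12.7, 0.01, 0.06, -1.24, 0.0], [1.9, -0.5, 12.7, 0.02, 0.06, -1.24, 0.0], [1.9, -0.4, 12.7, 0.01, 0.07, -1.23, 0.0], [2.0, -0.4, 12.8, 0.02, 0.06, -1.24, 0.0], [0.0, 0.0, 14.0, 0.0, 0.0, 0.0, 0.0], [0.0, 0.0, 14.0, 0.0, 0.0, 0.0, 0.0], [0.0, 0.0, 14.0, 0.0, 0.0, 0.0, 0.0], [0.0, 0.0, 14.0, 0.0, 0.0, 0.0, 0.0]]
[[0.0, 0.0, 14.0, 0.0, 0.0, 0.0, 0.0], [0.0, 0.0, 14.0, 0.0, 0.0, 0.0, 0.0], [0.0, 0.0, 14.0, 0.0, 0.0, 0.0, 0.0], [0.0, 0.0, 14.0, 0.0, 0.0, 0.0, 0.0]]
```

```bash
python3 - <<'E'
from h import *
s=readout.state();print(s["time_s"],s["ee_pos"],s["eef_rot"],s["joint_velocities"].round(3))
c,T,s=wrist("w2");s=readout.state();print(s["time_s"],s["ee_pos"],s["eef_rot"],s["joint_velocities"].round(3))
E
```

```text
2.2 [0.5336367  0.20168097 0.33088135] [ 1.94555764  2.46138898 -0.00272396] [-0.01  -0.018 -0.002  0.033  0.027  0.002  0.001]
2.25 [0.53200027 0.2036111  0.33080039] [ 1.94178007  2.46619254 -0.00293603] [-0.036 -0.013 -0.07   0.021 -0.033  0.007  0.001]
```

Emit:
send_rows:
  steps:
    - [[1, 0, 10, 0, 0, -1, 0], [1, 0, 10, 0, 0, -1, 0], [1, 0, 10, 0, 0, -1, 0], [1, 0, 10, 0, 0, -1, 0], [0, 0, 0, 0, 0, 0, 0], [0, 0, 0, 0, 0, 0, 0], [0, 0, 0, 0, 0, 0, 0], [0, 0, 0, 0, 0, 0, 0]]

```text
time_s: 2.92
ee_pos: [0.528, 0.2137, 0.2918]
eef_rot: [1.843, 2.544, 0.001]
contact_force: [-0.3, 0.7, -0.6]
opening: 0.0852
gripper_force: 0.0
```

```bash
python3 - <<'E'
from h import *
c,T,s=wrist("w3");print(s["time_s"],s["ee_pos"],s["eef_rot"],s["joint_velocities"].round(3)); print(readout.state()["ee_pos"])
im=cv2.imread("pics/w3.png")[130:330,240:400]; cv2.imwrite("pics/w3c.png",cv2.resize(im,None,fx=3,fy=3,interpolation=cv2.INTER_CUBIC))
M=R.from_rotvec(s["eef_rot"]).as_matrix();print(M.round(4),np.degrees(np.arctan2(M[1,1],M[0,1])))
E
```

```text
2.9167 [0.52803106 0.21372567 0.29182226] [1.84264908e+00 2.54386435e+00 1.29397595e-03] [ 0.002 -0.004  0.001 -0.002 -0.     0.002  0.001]
[0.52812316 0.2136385  0.29192865]
[[-3.117e-01  9.502e-01  9.000e-04]
 [ 9.502e-01  3.117e-01  4.000e-04]
 [ 1.000e-04  9.000e-04 -1.000e+00]] 18.164583390719248
```

View pics/w3c.png

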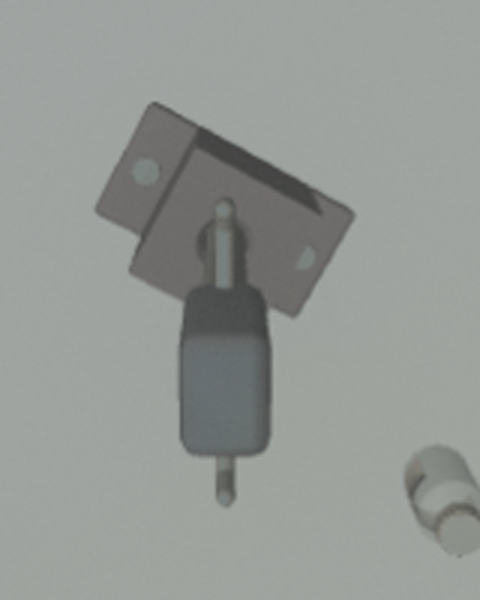

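```bash
python3 - <<'E'
from h import *
import pickle
c,T,s=pickle.load(open("w3.pkl","rb"))
g=atz(c,314.9,260.7,.21,T);print(g)
h1=atz(c,240+224/3,130+205/3,.184,T);h2=atz(c,240+226/3,130+498/3,.184,T);print((h1+h2)/2,np.linalg.norm(h1-h2),np.degrees(np.arctan2(*(h1-h2)[1::-1])))
print("hole",atz(c,240+222/3,130+243/3,.066,T))
plan([((g[0],g[1],.168),18.2,16)])
E
```

```text
[0.53038048 0.20818407 0.21      ]
[0.53066831 0.20768347 0.184     ] 0.06451023658773723 108.57888744712167
hole [0.5296811  0.20850699 0.066     ]
[[-0.4, 0.0, 7.7, 0.0, 0.0, 0.0, 0.0], [-0.4, 0.0, 7.7, 0.0, 0.0, 0.0, 0.0], [-0.4, 0.0, 7.8, 0.0, 0.0, 0.0, 0.0], [-0.4, 0.0, 7.7, 0.01, 0.0, 0.0, 0.0], [-0.4, 0.0, 7.8, 0.0, 0.0, 0.0, 0.0], [-0.4, 0.0, 7.7, 0.01, 0.0, 0.0, 0.0], [-0.4, 0.0, 7.8, 0.0, 0.0, -0.01, 0.0], [-0.3, 0.0, 7.7, 0.01, 0.0, 0.0, 0.0]]
[[-0.4, 0.0, 7.8, 0.0, 0.0, -0.01, 0.0], [-0.3, 0.0, 7.7, 0.01, 0.0, 0.0, 0.0], [-0.4, 0.1, 7.8, 0.0, 0.0, -0.01, 0.0], [-0.3, 0.0, 7.7, 0.01, 0.0, 0.0, 0.0], [-0.4, 0.1, 7.8, 0.0, 0.0, -0.01, 0.0], [-0.3, 0.1, 7.7, 0.01, 0.0, 0.0, 0.0], [-0.4, 0.0, 7.8, 0.0, 0.0, -0.01, 0.0], [-0.3, 0.1, 7.7, 0.01, -0.01, 0.0, 0.0]]
```

Emit:
send_rows:
  steps:
    - [[-2, 0, 15.5, 0, 0, 0, 0], [-2, 0, 15.5, 0, 0, 0, 0], [-1, 0, 15.5, 0, 0, 0, 0], [-1, 0, 15.5, 0, 0, 0, 0], [0, 0, 15.5, 0, 0, 0, 0], [0, 0, 15.5, 0, 0, 0, 0], [0, 0, 15.5, 0, 0, 0, 0], [0, 0, 15.5, 0, 0, 0, 0]]

```text
time_s: 3.63
ee_pos: [0.5302, 0.2078, 0.1672]
eef_rot: [1.843, 2.543, 0.002]
contact_force: [0.4, 0.1, -0.0]
opening: 0.0855
gripper_force: 0.0
```

Emit:
send_rows:
  steps:
    - [[0, 0, 0, 0, 0, 0, 0], [0, 0, 0, 0, 0, 0, 0], [0, 0, 0, 0, 0, 0, 0.4], [0, 0, 0, 0, 0, 0, 0.6], [0, 0, 0, 0, 0, 0, 1], [0, 0, 0, 0, 0, 0, 1], [0, 0, 0, 0, 0, 0, 1], [0, 0, 0, 0, 0, 0, 1]]
  force: 60

```text
time_s: 4.3
ee_pos: [0.5301, 0.2079, 0.1679]
eef_rot: [1.843, 2.543, 0.002]
contact_force: [-0.3, -0.7, 2.6]
opening: 0.0175
gripper_force: 59.6
```

Emit:
send_rows:
  steps:
    - [[0, 0, 0, 0, 0, 0, 1], [0, 0, 0, 0, 0, 0, 1], [0, 0, 0, 0, 0, 0, 1], [0, 0, 0, 0, 0, 0, 1], [0, 0, 0, 0, 0, 0, 1], [0, 0, 0, 0, 0, 0, 1], [0, 0, 0, 0, 0, 0, 1], [0, 0, 0, 0, 0, 0, 1]]

```text
time_s: 4.97
ee_pos: [0.5301, 0.2079, 0.1678]
eef_rot: [1.843, 2.544, 0.001]
contact_force: [-0.1, -0.3, 5.8]
opening: 0.0174
gripper_force: 59.8
```

Emit:
send_rows:
  steps:
    - [[0, 0, -12, 0, 0, 0, 1], [0, 0, -12, 0, 0, 0, 1], [0, 0, -12, 0, 0, 0, 1], [0, 0, -12, 0, 0, 0, 1], [0, 0, -12, 0, 0, 0, 1], [0, 0, -10, 0, 0, 0, 1], [0, 0, 0, 0, 0, 0, 1], [0, 0, 0, 0, 0, 0, 1]]

```text
time_s: 5.63
ee_pos: [0.5299, 0.2077, 0.2382]
eef_rot: [1.843, 2.543, 0.002]
contact_force: [0.2, 0.8, -1.3]
opening: 0.0176
gripper_force: 59.7
```

Emit:
send_rows:
  steps:
    - [[0, 0, -12, 0, 0, 0, 1], [0, 0, -12, 0, 0, 0, 1], [0, 0, -12, 0, 0, 0, 1], [0, 0, -12, 0, 0, 0, 1], [0, 0, -12, 0, 0, 0, 1], [0, 0, -12, 0, 0, 0, 1], [0, 0, -8, 0, 0, 0, 1], [0, 0, 0, 0, 0, 0, 1]]

```text
time_s: 6.3
ee_pos: [0.5308, 0.2082, 0.32]
eef_rot: [1.842, 2.542, 0.006]
contact_force: [0.9, 0.6, -1.8]
opening: 0.0171
gripper_force: 59.7
```

```bash
python3 - <<'E'
from h import *
plan([((.445,-.12,.318),18.5,16)],grip=1)
plan([((.445,-.0375,.318),18.5,16)],grip=1)
E
```

```text
[[-17.8, -11.5, 0.1, 0.01, 0.0, -0.02, 1.0], [-17.8, -11.5, 0.1, 0.02, 0.0, -0.02, 1.0], [-17.8, -11.5, 0.1, 0.01, 0.0, -0.02, 1.0], [-17.8, -11.5, 0.1, 0.02, 0.0, -0.02, 1.0], [-17.8, -11.5, 0.1, 0.01, 0.0, -0.02, 1.0], [-17.8, -11.5, 0.1, 0.02, 0.0, -0.02, 1.0], [-17.8, -11.5, 0.1, 0.01, 0.0, -0.02, 1.0], [-17.8, -11.5, 0.1, 0.02, 0.0, -0.02, 1.0]]
[[-17.8, -11.5, 0.1, 0.01, 0.0, -0.02, 1.0], [-17.8, -11.6, 0.1, 0.02, 0.0, -0.02, 1.0], [-17.8, -11.6, 0.1, 0.01, 0.0, -0.03, 1.0], [-17.8, -11.6, 0.1, 0.02, 0.0, -0.02, 1.0], [-17.8, -11.6, 0.1, 0.01, -0.01, -0.03, 1.0], [-17.8, -11.5, 0.1, 0.02, 0.0, -0.02, 1.0], [-17.7, -11.6, 0.0, 0.01, -0.01, -0.03, 1.0], [-17.8, -11.6, 0.1, 0.02, 0.0, -0.02, 1.0]]
[[-12.9, -9.9, 0.1, 0.01, 0.0, -0.02, 1.0], [-12.9, -9.9, 0.1, 0.02, 0.0, -0.02, 1.0], [-12.9, -9.9, 0.1, 0.01, 0.0, -0.02, 1.0], [-12.9, -9.9, 0.1, 0.02, 0.0, -0.02, 1.0], [-12.9, -9.9, 0.1, 0.01, 0.0, -0.02, 1.0], [-12.9, -9.9, 0.1, 0.02, 0.0, -0.02, 1.0], [-12.9, -9.9, 0.1, 0.01, 0.0, -0.02, 1.0], [-12.9, -9.9, 0.1, 0.02, 0.0, -0.02, 1.0]]
[[-12.9, -9.9, 0.1, 0.01, 0.0, -0.02, 1.0], [-12.9, -9.9, 0.1, 0.02, 0.0, -0.02, 1.0], [-12.9, -9.9, 0.1, 0.01, 0.0, -0.03, 1.0], [-12.9, -9.9, 0.1, 0.02, 0.0, -0.02, 1.0], [-12.9, -10.0, 0.1, 0.01, -0.01, -0.03, 1.0], [-12.9, -9.9, 0.1, 0.02, 0.0, -0.02, 1.0], [-12.9, -10.0, 0.1, 0.01, -0.01, -0.03, 1.0], [-12.8, -9.9, 0.1, 0.02, 0.0, -0.02, 1.0]]
```

```bash
python3 - <<'E'
from h import *
plan([((.4925,-.022,.320),18.5,12)],grip=1)
E
```

```text
[[-17.2, -9.0, 0.0, 0.02, 0.0, -0.03, 1.0], [-17.2, -9.0, 0.0, 0.02, 0.0, -0.03, 1.0], [-17.2, -9.0, 0.0, 0.02, 0.0, -0.03, 1.0], [-17.2, -9.0, 0.0, 0.02, 0.0, -0.03, 1.0], [-17.2, -9.1, -0.1, 0.02, 0.0, -0.03, 1.0], [-17.2, -9.1, 0.0, 0.02, 0.0, -0.03, 1.0], [-17.2, -9.1, 0.0, 0.02, 0.0, -0.03, 1.0], [-17.2, -9.1, -0.1, 0.02, 0.0, -0.03, 1.0]]
[[-17.2, -9.1, 0.0, 0.02, -0.01, -0.03, 1.0], [-17.2, -9.1, 0.0, 0.02, 0.0, -0.03, 1.0], [-17.3, -9.0, -0.1, 0.02, -0.01, -0.03, 1.0], [-17.2, -9.1, 0.0, 0.02, 0.0, -0.02, 1.0]]
```

Emit:
send_rows:
  steps:
    - [[-17, -9, 0, 0, 0, 0, 1], [-17, -9, 0, 0, 0, 0, 1], [-17, -9, 0, 0, 0, 0, 1], [-17, -9, 0, 0, 0, 0, 1], [-17, -9, 0, 0, 0, 0, 1], [-17, -9, 0, 0, 0, 0, 1], [-17, -9, 0, 0, 0, 0, 1], [-17, -9, 0, 0, 0, 0, 1]]

```text
time_s: 6.97
ee_pos: [0.5029, 0.0551, 0.3168]
eef_rot: [-1.843, -2.543, 0.001]
contact_force: [0.4, -0.3, -1.2]
opening: 0.0173
gripper_force: 59.6
```

Emit:
send_rows:
  steps:
    - [[-17, -9, 0, 0, 0, 0, 1], [-17, -9, 0, 0, 0, 0, 1], [-17, -9, 0, 0, 0, 0, 1], [-18, -9, 0, 0, 0, 0, 1], [0, 0, 0, 0, 0, 0, 1], [0, 0, 0, 0, 0, 0, 1], [0, 0, 0, 0, 0, 0, 1], [0, 0, 0, 0, 0, 0, 1]]

```text
time_s: 7.63
ee_pos: [0.4909, -0.0195, 0.317]
eef_rot: [-1.841, -2.545, -0.0]
contact_force: [-0.7, 0.3, -1.4]
opening: 0.0173
gripper_force: 59.6
```

```bash
python3 - <<'E'
from h import *
c,T,s=wrist("w4");print(s["time_s"],s["ee_pos"],s["eef_rot"],s["joint_velocities"].round(3))
p=s["ee_pos"];print(wproj(c,T,[p[0],p[1],.164]),wproj(c,T,[.445,-.0375,.125]))
E
```

```text
7.6333 [ 0.49087057 -0.01952279  0.31704578] [-1.84075950e+00 -2.54504481e+00 -1.68885048e-04] [-0.004 -0.    -0.001 -0.001  0.003  0.002  0.001]
[314.3025307  222.95602085] [255.12177076 215.75997169]
```

View pics/w4.png

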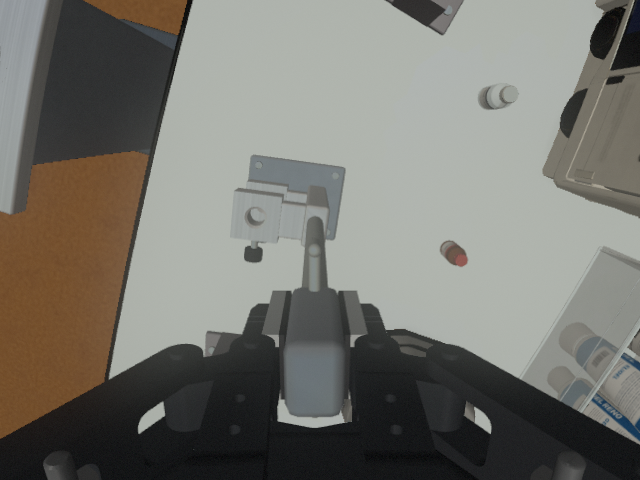

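```bash
python3 - <<'E'
import cv2
im=cv2.imread("pics/w4.png")[182:262,226:336]; o=cv2.resize(im,None,fx=7,fy=7,interpolation=cv2.INTER_CUBIC); o=cv2.convertScaleAbs(o,alpha=1.3)
cv2.imwrite("pics/w4c.png",o)
E
```

```text
(no output)
```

View pics/w4c.png

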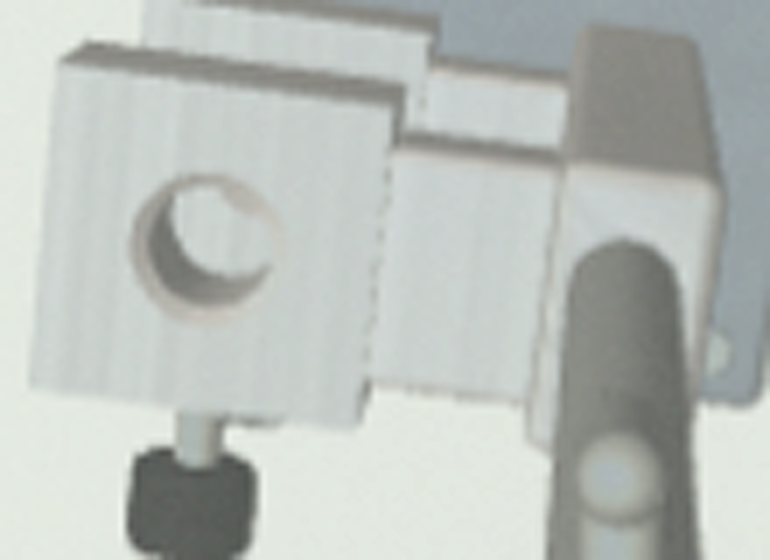

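```bash
python3 - <<'E'
from h import *
import pickle
c,T,s=pickle.load(open("w4.pkl","rb"))
m=atz(c,255.4,216.9,.125,T);t=atz(c,226+626.5/7-.5,222.96,.164,T);print(m,t,s["ee_pos"])
p=readout.state()["ee_pos"];print(p)
for tgt in (m[:2]-t[:2]+s["ee_pos"][:2],np.array([.4445,-.0377])):
  print(tgt); plan([((*tgt,.317),18.5,8)],grip=1)
E
```

```text
[ 0.44548985 -0.03835688  0.125     ] [ 0.49135862 -0.01936483  0.164     ] [ 0.49087057 -0.01952279  0.31704578]
[ 0.49092381 -0.01951227  0.3170932 ]
[ 0.44500181 -0.03851484]
[[-0.5, -6.2, 0.0, 0.0, 0.0, -0.03, 1.0], [-0.4, -6.2, 0.0, 0.0, 0.0, -0.03, 1.0], [-0.5, -6.2, 0.0, 0.0, 0.0, -0.03, 1.0], [-0.4, -6.2, 0.0, 0.0, 0.0, -0.03, 1.0], [-0.4, -6.2, 0.0, 0.0, -0.01, -0.03, 1.0], [-0.5, -6.2, 0.0, -0.01, 0.0, -0.03, 1.0], [-0.4, -6.2, 0.1, 0.0, -0.01, -0.03, 1.0], [-0.5, -6.2, 0.0, -0.01, 0.0, -0.03, 1.0]]
[ 0.4445 -0.0377]
[[-0.3, -6.2, 0.0, 0.0, 0.0, -0.03, 1.0], [-0.3, -6.2, 0.0, 0.0, 0.0, -0.03, 1.0], [-0.3, -6.2, 0.0, 0.0, 0.0, -0.03, 1.0], [-0.4, -6.2, 0.0, 0.0, 0.0, -0.03, 1.0], [-0.3, -6.2, 0.0, 0.0, -0.01, -0.03, 1.0], [-0.3, -6.3, 0.0, -0.01, 0.0, -0.03, 1.0], [-0.4, -6.2, 0.1, 0.0, -0.01, -0.03, 1.0], [-0.3, -6.3, 0.0, -0.01, 0.0, -0.03, 1.0]]
```

Emit:
send_rows:
  steps:
    - [[-0.6, -8.3, 0, 0, 0, 0, 1], [-0.6, -8.3, 0, 0, 0, 0, 1], [-0.6, -8.3, 0, 0, 0, 0, 1], [-0.6, -8.3, 0, 0, 0, 0, 1], [-0.6, -8.3, 0, 0, 0, 0, 1], [-0.5, -8.1, 0, 0, 0, 0, 1], [0, 0, 0, 0, 0, 0, 1], [0, 0, 0, 0, 0, 0, 1]]

```text
time_s: 8.35
ee_pos: [0.4446, -0.0397, 0.3176]
eef_rot: [1.844, 2.543, 0.001]
contact_force: [0.9, 0.0, -1.7]
opening: 0.0174
gripper_force: 59.6
```

Emit:
send_rows:
  steps:
    - [[0, 0, 8, 0, 0, 0, 1], [0, 0, 8, 0, 0, 0, 1], [0, 0, 8, 0, 0, 0, 1], [0, 0, 6, 0, 0, 0, 1], [0, 0, 0, 0, 0, 0, 1], [0, 0, 0, 0, 0, 0, 1], [0, 0, 0, 0, 0, 0, 1], [0, 0, 0, 0, 0, 0, 1]]

```text
time_s: 9.02
ee_pos: [0.4452, -0.0395, 0.2876]
eef_rot: [1.843, 2.544, 0.001]
contact_force: [0.6, 0.1, -1.6]
opening: 0.0175
gripper_force: 59.5
```

```bash
python3 - <<'E'
from h import *
c,T,s=wrist("w5");print(s["ee_pos"],s["contact_force"],s["eef_rot"])
plan([((.4448,-.0383,s["ee_pos"][2]),None,1)],grip=1)
im=cv2.imread("pics/w5.png")[150:310,235:395]; cv2.imwrite("pics/w5c.png",cv2.convertScaleAbs(cv2.resize(im,None,fx=3.5,fy=3.5,interpolation=cv2.INTER_CUBIC),alpha=1.3))
E
```

```text
[ 0.4451742  -0.03951222  0.28759975] [ 0.62322292  0.13051748 -1.55537153] [1.84299286e+00 2.54360742e+00 5.53376183e-04]
[[1.3, 0.0, 0.0, 0.0, 0.0, 0.0, 1.0]]
```

Emit:
send_rows:
  steps:
    - [[0.6, 0, 0, 0, 0, 0, 1], [0.6, 0, 0, 0, 0, 0, 1], [0, 0, 3, 0, 0, 0, 1], [0, 0, 3, 0, 0, 0, 1], [0, 0, 3, 0, 0, 0, 1], [0, 0, 3, 0, 0, 0, 1], [0, 0, 3, 0, 0, 0, 1], [0, 0, 0, 0, 0, 0, 1]]

```text
time_s: 9.73
ee_pos: [0.4441, -0.0384, 0.2715]
eef_rot: [-1.843, -2.543, 0.001]
contact_force: [0.8, -0.8, -1.9]
opening: 0.0175
gripper_force: 59.5
```

Emit:
send_rows:
  steps:
    - [[0, 0, 4, 0, 0, 0, 1], [0, 0, 4, 0, 0, 0, 1], [0, 0, 5, 0, 0, 0, 1], [0, 0, 5, 0, 0, 0, 1], [0, 0, 5, 0, 0, 0, 1], [0, 0, 5, 0, 0, 0, 1], [0, 0, 5, 0, 0, 0, 1], [0, 0, 0, 0, 0, 0, 1]]

```text
time_s: 10.4
ee_pos: [0.4439, -0.0383, 0.2381]
eef_rot: [-1.842, -2.543, 0.001]
contact_force: [0.0, -0.9, -2.1]
opening: 0.0175
gripper_force: 59.6
```

```bash
python3 - <<'E'
from h import *
s=readout.state();print(s["ee_pos"],s["contact_force"],s["wrist_torque"],s["eef_rot"],s["gripper_force"])
c=read_camera("scene"); im=c["frame"][180:350,260:390,::-1]; cv2.imwrite("pics/s2.png",cv2.resize(im,None,fx=3.5,fy=3.5,interpolation=cv2.INTER_CUBIC))
E
```

```text
[ 0.44387888 -0.03831347  0.23811549] [ 0.0063497  -0.91680312 -2.05498079] [-0.04965956 -0.10697689  0.02287707] [-1.84247453e+00 -2.54303461e+00  1.48680270e-03] 59.58534479141235
```

Emit:
send_rows:
  steps:
    - [[0, 0, 4, 0, 0, 0, 1], [0, 0, 4, 0, 0, 0, 1], [0, 0, 4, 0, 0, 0, 1], [0, 0, 4, 0, 0, 0, 1], [0, 0, 4, 0, 0, 0, 1], [0, 0, 4, 0, 0, 0, 1], [0, 0, 4, 0, 0, 0, 1], [0, 0, 0, 0, 0, 0, 1]]

```text
time_s: 11.12
ee_pos: [0.4438, -0.0383, 0.2103]
eef_rot: [-1.843, -2.543, 0.001]
contact_force: [-0.4, 0.4, -1.1]
opening: 0.0173
gripper_force: 59.6
```

Emit:
send_rows:
  steps:
    - [[0, 0, 4, 0, 0, 0, 1], [0, 0, 4, 0, 0, 0, 1], [0, 0, 4, 0, 0, 0, 1], [0, 0, 4, 0, 0, 0, 1], [0, 0, 0, 0, 0, 0, 1], [0, 0, 0, 0, 0, 0, 1], [0, 0, 0, 0, 0, 0, 1], [0, 0, 0, 0, 0, 0, 1]]

```text
time_s: 11.78
ee_pos: [0.4446, -0.0384, 0.1954]
eef_rot: [1.843, 2.544, 0.0]
contact_force: [-0.1, 0.4, -0.6]
opening: 0.0174
gripper_force: 59.6
```

Emit:
send_rows:
  steps:
    - [[0, 0, 4, 0, 0, 0, 1], [0, 0, 4, 0, 0, 0, 1], [0, 0, 4, 0, 0, 0, 1], [0, 0, 4, 0, 0, 0, 1], [0, 0, 0, 0, 0, 0, 1], [0, 0, 0, 0, 0, 0, 1], [0, 0, 0, 0, 0, 0, 1], [0, 0, 0, 0, 0, 0, 1]]

```text
time_s: 12.45
ee_pos: [0.4445, -0.0384, 0.1794]
eef_rot: [1.843, 2.544, 0.0]
contact_force: [-0.1, 0.3, -1.8]
opening: 0.0175
gripper_force: 59.6
```

```bash
python3 - <<'E'
from h import *
s=readout.state();print(s["time_s"],s["ee_pos"],s["contact_force"],s["wrist_torque"],s["eef_rot"],s["gripper_force"],s["joint_velocities"].round(3))
c=read_camera("scene"); im=c["frame"][180:350,260:390,::-1]; cv2.imwrite("pics/s3.png",cv2.resize(im,None,fx=3.5,fy=3.5,interpolation=cv2.INTER_CUBIC))
s=readout.state();print(s["contact_force"],s["wrist_torque"])
E
```

```text
12.45 [ 0.44453365 -0.03835074  0.17938032] [-0.14985973  0.27366898 -1.79976751] [-0.03612901  0.00548518  0.02308706] [1.84319621e+00 2.54401072e+00 1.07775273e-04] 59.60664510726929 [ 0.002 -0.001  0.    -0.001  0.001 -0.    -0.001]
[-0.19962181  0.89874071 -1.93094085] [-0.03578963 -0.01032428 -0.00995831]
```

View pics/s3.png

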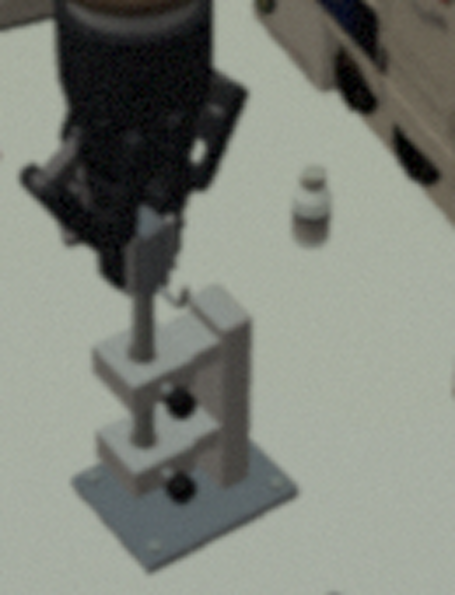

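The picture shows the stem passing through the upper collar at about (143,355) and the lower collar at about (143,440). The grey-cap vial is still standing. The tip is at about 25 mm and the force readings show only the rod's weight, so I'm handing it in.

```bash
python3 -c "
from bench import order; print(order.close_job())"
```

```text
the job is handed in; nothing more can be done
None
```

The job is handed in: the long rod is through both collars and held still and upright, with its tip about 25 mm above the trolley top (15 mm below the lower collar, 17 mm above the base plate) and no measurable side load; no verdict was returned.

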